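Load a spring stand with ring weights to its set mark

ROBOT

A 7-joint arm with a two-finger parallel gripper is mounted at the origin on a cart in front of the work surface, level with it; the furniture and walls round the work are solid. World frame = base frame: x ahead of the robot, y to its left, z up, the work surface at z = 0. Lengths are in m, angles in rad, forces in N, time in s.
With the tool pointing down it reaches from about 0.4 to 0.85 m from the base axis. Payload 10.4 kg.
Tool frame: the origin (TCP) lies midway between the tips of the shut fingers; the grasp point (between the pads) lies 19 mm behind it; z points along the fingers, y is the line along which they close (so a half turn about z gives the same grasp; the last joint's range is limited). The gripper opens to 87 mm and grips with 3 to 60 N. Pads are 19 mm wide; open, the fingers measure 117 mm over their backs; the gripper's body (75 mm by 190 mm) begins 51 mm behind the grasp point.
Start: joints at [-1.34, 0.332, -0.065, 1.46, 0.022, 1.35, -0.088], TCP at [0.157, 0.605, 0.223] pointing down, gripper open.
Joint ranges: [-2.6, 2.6], [-0.5, 2.12], [-1.47, 1.34], [0.16, 2.42], [-1.27, 4.41], [0.06, 2.06], [-2.6, 2.6]. Speed limits (rad/s): [2.22, 2.22, 2.79, 2.79, 3.14, 3.14, 3.14].

INTERFACE

Orientations are given as a unit quaternion [x, y, z, w].
In Python, from bench import r gives the robot as it stands.
- The arm moves only by the tool apply_moves, never from a script. Its argument "steps" is a list of rows, each a list of 7 numbers: the turn, a rotation vector about the tool's x, y, z in rad, then the shift along the tool's x, y, z in mm, then the opening, from -1 (shut) to 1 (fully open). In form: [[ax, ay, az, x, y, z, claw], ...]. A call has 1 to 20 rows; each row is the pose to reach, as a shift and turn from the pose commanded when the call began, along the tool's axes at that moment; what a row does not reach only later rows make up. A row lasts 1/12 s, in which the tool goes at most 41.7 mm and 7.16 degrees, less where a joint would pass 70% of its speed; a pose out of reach is approached as far as the arm can. A call with a gripper value outside its range is refused whole. The fingers move at their own pace and stop on an object; "force" is the grip in N (left out, the last holds). Time passes only in rows, so rows that repeat a pose let the fingers close. It gives the time, the measured TCP pose, the force, the opening and the grip force at its end, in the units of the state.
- r.read_state(): the state, without advancing time (a new reading comes with each control period).
- r.camera(name): name is "side" or "top" or "wrist"; returns a dict with "pixels" (384x512x3 uint8, red, green, blue), "z_map" (384x512 float32, m along the optical axis (not along the pixel's ray), 0 where there is no reading), "fovy" (degrees; the focal length in pixels is half the picture's height over the tangent of half this angle, whatever the lens; pixels are square), "cx", "cy" (the principal point, pixels), "k1" (the pictures are not rectified: a ray, as slopes to the right and down, at radius r is drawn at 1 + k1 r^2 times it, then the intrinsics apply), "position" and "orientation" of the camera in the world. Camera axes: x right, y down, z forward; pixel columns grow to the right and rows downward; lengths in m; the calibration is good to about 2 mm. A picture is of the moment at which its call begins.
- r.close_job(): hands the job in; it is judged then, once.
The state is a dict: "time": time; "joint_positions": joint angles; "joint_vel": joint speeds; "joint_torque": joint torques, N m; "ee_pos": TCP position; "eef_rot": TCP orientation; "ft_force": force on the tool from outside, world axes, zero at the start; "torque": the same for the moment, N m; "width": finger opening in m; "grip_force": force on a finger pad.
Only numpy, scipy, OpenCV 4.12 (cv2) and the standard library are available. Lean on these libraries where they do the work, as an engineer would, in place of code of your own. Each camera call takes 0.05 s, during which the arm holds its last target. There are 200 camera calls.

TASK

Check the spring of the load stand: take the steel ring weights off the storage post one at a time, thread each over the stem of the stand's load plate and seat it flat, until the pointer has sunk to the set mark; stop with the first ring that brings the pointer level with or below it. The load plate floats sideways, so feel for the stem with light pressure: do not bang or press the stand hard, drive the plate down to its bottom stop, shift the set mark or disturb the things nearby. Leave the rings that are not needed on their post.

Things in the scene. Friction and masses are not known exactly. Their poses are not given: they have to be found in the camera images.
- spring_stand: grey bench stand, fixed; origin under the axis of its guide column, z up, +y to its graduated bar (65 to 83 mm out, top 126 mm high); base 60 mm to -x and +x, 62 mm to -y, 102 mm to +y. A coil spring carries a round carrier and on it the load plate. Total contact force on the stand must stay below 20 N
- plate_home (a point): fixed point on the column axis, 117 mm above the stand's underside: height of the top of the steel load plate (44 mm across) when unloaded. Plate and stem float sideways on the carrier: they stand anywhere within 7 mm of the axis along the stand's x and within 7 mm along its y, which no reading here tells; they hold against about 4 N sideways and slide under more
- stem_home (a point): fixed point on the column axis, 165 mm above the stand's underside: height of the top of the stem when unloaded. The stem, steel, 12 mm in diameter, 48 mm tall, flat-topped with a 0.5 mm chamfer, rises from the middle of the load plate and floats and sinks with it
- load_carrier (a joint): how far carrier, plate and stem have sunk (m): 0 unloaded, against the upper stop, grows downward; the bottom stop is at 0.036 and must be kept clear of (stay under 0.033). The spring takes about 0.3 N to start and then 0.35 N per mm, so one ring sinks it about 7 mm
- set_mark (a joint): where the set mark is clamped (m), on the same scale as load_carrier: the pointer is level with the mark when the two are equal
- pointer_tip (a point): tip of the thin dark pointer on the carrier, 63 mm along the stand's +y from the axis; it rides up and down with the carrier
- mark_edge (a point): index edge of the black set mark clamped on the graduated bar, beside the pointer's path; the target height of the pointer tip. Two or three rings are needed, differently each time
- storage_post: black round foot 76 mm across and 10 mm high, fixed, with an upright steel rod 9 mm in diameter whose top is 77 mm above the origin; origin under its centre. The rings are stacked on the foot round the rod. A white and green bench instrument, 212 mm high, stands to the left of the post and the stand (x 0.40 to 0.72, y -0.10 to 0.20): keep clear of it
- ring_1: plain steel ring weight, 54 mm outside, 15 mm bore, 14 mm thick, about 250 g (each differs by up to 10 %); origin at the centre of its underside, z is its axis. At the start number 1 from the top of the stack
- ring_2: plain steel ring weight, 54 mm outside, 15 mm bore, 14 mm thick, about 250 g (each differs by up to 10 %); origin at the centre of its underside, z is its axis. At the start number 2 from the top of the stack
- ring_3: plain steel ring weight, 54 mm outside, 15 mm bore, 14 mm thick, about 250 g (each differs by up to 10 %); origin at the centre of its underside, z is its axis. At the start number 3 from the top of the stack
- ring_4: plain steel ring weight, 54 mm outside, 15 mm bore, 14 mm thick, about 250 g (each differs by up to 10 %); origin at the centre of its underside, z is its axis. At the start number 4 from the top of the stack
- specimen_cup: bystander: white specimen cup with a lid, 65 x 65 x 65 mm, origin under its centre
- brown_vial: bystander: small brown vial with white cap, 22 x 23 x 58 mm, origin under its centre
- slide_box: bystander: flat black slide box, 71 x 94 x 35 mm, origin under its centre

How it is judged:
On the way:
1. a first ring is threaded over the stem, seated on the plate and let go, with the pointer still above the mark (((horizontal distance between ring_1 and spring_stand below 0.014 m and z of ring_1 in the frame of spring_stand between 0.07 and 0.133 m and angle between ring_1's own z axis and vertical below 0.06 rad and contact force between ring_1 and the fingers below 0.3 N) or (horizontal distance between ring_2 and spring_stand below 0.014 m and z of ring_2 in the frame of spring_stand between 0.07 and 0.133 m and angle between ring_2's own z axis and vertical below 0.06 rad and contact force between ring_2 and the fingers below 0.3 N) or (horizontal distance between ring_3 and spring_stand below 0.014 m and z of ring_3 in the frame of spring_stand between 0.07 and 0.133 m and angle between ring_3's own z axis and vertical below 0.06 rad and contact force between ring_3 and the fingers below 0.3 N) or (horizontal distance between ring_4 and spring_stand below 0.014 m and z of ring_4 in the frame of spring_stand between 0.07 and 0.133 m and angle between ring_4's own z axis and vertical below 0.06 rad and contact force between ring_4 and the fingers below 0.3 N)) and z of pointer_tip in the frame of mark_edge above 0 m), for 0.2 s.
At the end, for the whole second after the job is handed in: At rest: pointer between 1 mm above and 8 mm below the mark edge; each ring level within 0.06 rad and either threaded on the stem (within 14 mm of the column axis, underside 70 to 133 mm above the stand's) or on the post (within 6 mm of its axis, underside below 56 mm) (z of pointer_tip in the frame of mark_edge between -0.008 and 0.001 m and velocity of joint load_carrier between -0.004 and 0.004 m/s and ((horizontal distance between ring_1 and spring_stand below 0.014 m and z of ring_1 in the frame of spring_stand between 0.07 and 0.133 m and angle between ring_1's own z axis and vertical below 0.06 rad) or (horizontal distance between ring_1 and storage_post below 0.006 m and height (world z) of ring_1 below 0.056 m and angle between ring_1's own z axis and vertical below 0.06 rad)) and linear speed of each of ring_1, ring_2, ring_3, ring_4 below 0.02 m/s and ((horizontal distance between ring_2 and spring_stand below 0.014 m and z of ring_2 in the frame of spring_stand between 0.07 and 0.133 m and angle between ring_2's own z axis and vertical below 0.06 rad) or (horizontal distance between ring_2 and storage_post below 0.006 m and height (world z) of ring_2 below 0.056 m and angle between ring_2's own z axis and vertical below 0.06 rad)) and ((horizontal distance between ring_3 and spring_stand below 0.014 m and z of ring_3 in the frame of spring_stand between 0.07 and 0.133 m and angle between ring_3's own z axis and vertical below 0.06 rad) or (horizontal distance between ring_3 and storage_post below 0.006 m and height (world z) of ring_3 below 0.056 m and angle between ring_3's own z axis and vertical below 0.06 rad)) and ((horizontal distance between ring_4 and spring_stand below 0.014 m and z of ring_4 in the frame of spring_stand between 0.07 and 0.133 m and angle between ring_4's own z axis and vertical below 0.06 rad) or (horizontal distance between ring_4 and storage_post below 0.006 m and height (world z) of ring_4 below 0.056 m and angle between ring_4's own z axis and vertical below 0.06 rad))); the robot touches nothing.
It fails at once if the stand is struck or pressed with more than 20 N (contact force between spring_stand and anything else above 20 N).
It fails at once if the load plate is driven down to its bottom stop (value of joint load_carrier above 0.033 m).
It fails at once if the set mark is shifted (distance of mark_edge from where it was at the start of the episode above 0.002 m).
It fails at once if the specimen cup, the brown vial or the slide box is disturbed (distance of any of specimen_cup, brown_vial, slide_box from where it was at the start of the episode above 0.02 m).
It also fails if it takes over 72 s, if anything falls off the work surface, if the arm or the gripper's body presses on something with over 40 N, if the wrist force passes 120 N, or if a joint passes its speed limit or range.

## Working session

There is one attempt and no reset: what is moved stays moved. The work goes in short steps, Python scripts to look and compute and a tool call to move; the robot and the scene stay as the last step left them, time stands still between calls to the robot, and variables do not carry over. Pictures are saved under pics/ and viewed, at most 10 in all, crops included, and the job is handed in when it is done.

Besides the shell and the picture viewer there is one more tool, called after "Call:" as name(argument=value, ...) on one line, values as JSON. apply_moves: Moves the arm, as the interface text tells. Its arguments: {"type":"object","properties":{"steps":{"type":"array","items":{"type":"array","items":{"type":"number"}}},"force":{"type":"number"}},"required":["steps"]}

```bash
mkdir -p pics; cat > h.py <<'E'
import numpy as np, cv2
from scipy.spatial.transform import Rotation as R
from bench import r
def cloud(c):
    h,w=c["z_map"].shape; f=h/2/np.tan(np.radians(c["fovy"])/2)
    K=np.array([[f,0,c["cx"]],[0,f,c["cy"]],[0,0,1.]])
    u,v=np.meshgrid(np.arange(w),np.arange(h))
    p=cv2.undistortPoints(np.stack([u,v],-1).reshape(-1,1,2).astype(float),K,np.array([c["k1"],0,0,0,0.])).reshape(h,w,2)
    z=c["z_map"]; P=np.dstack([p[...,0]*z,p[...,1]*z,z])
    W=P@R.from_quat(c["orientation"]).as_matrix().T+np.array(c["position"])
    W[z==0]=np.nan
    return W
def save(c,n): cv2.imwrite("pics/"+n,cv2.cvtColor(c["pixels"],cv2.COLOR_RGB2BGR))
E
python3 - <<'E'
from h import *
s=r.read_state(); print({k:np.round(v,3) for k,v in s.items()})
for n in ("side","top"):
    c=r.camera(n); np.save(n+".npy",c,allow_pickle=True); save(c,n+".png"); print(n,c["position"],c["orientation"],c["fovy"],c["k1"])
a=cv2.imread("pics/side.png");b=cv2.imread("pics/top.png")
cv2.imwrite("pics/both.png",cv2.resize(np.vstack([b,a])[:, :],(800,1200))[:1200])
E
```

```text
{'time': np.float64(0.0), 'joint_positions': array([-1.34 ,  0.333, -0.065,  1.461,  0.022,  1.35 , -0.089]), 'joint_vel': array([ 0.001,  0.001,  0.001,  0.002, -0.001, -0.002, -0.001]), 'joint_torque': array([-0.0000e+00, -6.2324e+01,  2.4000e-02, -3.8991e+01, -6.1000e-02,
        4.0000e-02,  0.0000e+00]), 'ee_pos': array([0.157, 0.605, 0.222]), 'eef_rot': array([ 0.127,  0.992, -0.001, -0.   ]), 'ft_force': array([0.246, 1.045, 0.038]), 'torque': array([-0.002,  0.01 ,  0.04 ]), 'grip_force': np.float64(0.0), 'width': np.float64(0.087)}
side [ 0.4349226  -0.74666652  0.59872404] [ 0.88747775 -0.021988    0.02217198 -0.45979144] 57.83887533405507 -0.08384059140704656
top [ 0.28832832 -0.08710793  1.08381566] [ 0.72013924 -0.68619377  0.0694455  -0.07559693] 53.71620264765635 -0.0925451351820772
```

View pics/top.png

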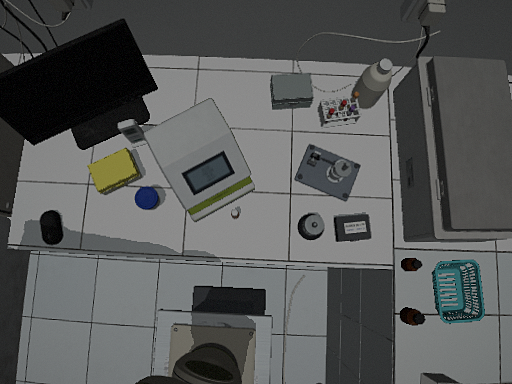

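View pics/side.png

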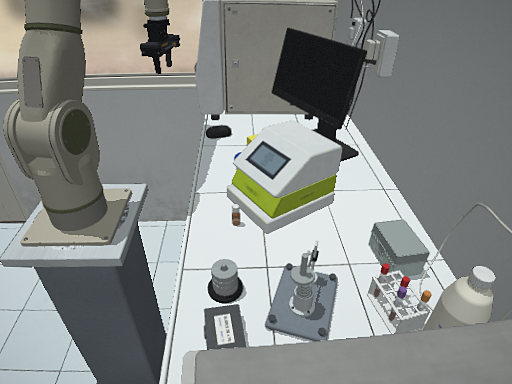

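Top: the stand base is centred at about (328,172) with its plate at (341,170), the ring post is at (312,225), the slide box at (352,227) and the vial at (236,212). Side: the rings are at (225,275) and the stem at (306,262).

```bash
python3 - <<'E'
from h import *
for n in ("top","side"):
    c=np.load(n+".npy",allow_pickle=True).item(); W=cloud(c); np.save(n+"W.npy",W)
    x,y,z=W[...,0],W[...,1],W[...,2]
    reg=(x>.3)&(x<.85)&(y<-.1)&(y>-.5)
    print(n,"table z",np.nanmedian(z[reg&(abs(z)<.01)]))
    t=[("top")]
    # post stack
    for (u,v) in ([(312,225),(341,170),(315,155),(328,180),(352,227),(303,150),(357,150),(300,182),(352,195)] if n=="top" else [(225,268),(306,255),(317,250),(290,305),(307,287)]):
        print((u,v),np.round(W[v,u],4))
    # height histogram
    for lo,hi in ((.055,.075),(.075,.085),(.108,.126),(.126,.17)):
        m=reg&(z>lo)&(z<hi)&(x<.75)
        P=W[m]; 
        if len(P): print(lo,hi,len(P),P.mean(0).round(4),P.min(0).round(3),P.max(0).round(3))
    m=reg&(z>.004)&(z<.03)
a=cv2.imread("pics/top.png")[135:255,280:380];b=cv2.imread("pics/side.png")[230:350,180:350]
A=cv2.resize(a,None,fx=5,fy=5,interpolation=cv2.INTER_CUBIC)[:, :400*2]
B=cv2.resize(b,None,fx=4,fy=4,interpolation=cv2.INTER_CUBIC)
cv2.imwrite("pics/c1.png",A)
E
```

```text
top table z 0.0004026588545951171
(312, 225) [ 0.3998 -0.2563  0.0546]
(341, 170) [ 0.5417 -0.3209  0.117 ]
(315, 155) [ 0.5816 -0.2527  0.1096]
(328, 180) [ 0.536  -0.3068  0.018 ]
(352, 227) [ 0.4007 -0.3701  0.04  ]
(303, 150) [ 0.628  -0.2351  0.001 ]
(357, 150) [ 0.6363 -0.3977  0.0013]
(300, 182) [ 0.5296 -0.2278  0.0024]
(352, 195) [ 0.498  -0.3806  0.0032]
0.055 0.075 609 [ 0.5482 -0.2928  0.0632] [ 0.375 -0.395  0.055] [ 0.75  -0.233  0.075]
0.075 0.085 28 [ 0.6358 -0.3095  0.0792] [ 0.398 -0.36   0.075] [ 0.746 -0.249  0.085]
0.108 0.126 209 [ 0.5515 -0.3143  0.1161] [ 0.526 -0.346  0.108] [ 0.588 -0.248  0.126]
0.126 0.17 46 [ 0.5494 -0.3134  0.1497] [ 0.539 -0.33   0.126] [ 0.585 -0.252  0.169]
side table z 0.0003443798856193614
(225, 268) [ 0.405  -0.2636  0.0705]
(306, 255) [ 0.5497 -0.326   0.165 ]
(317, 250) [ 0.6228 -0.1515  0.001 ]
(290, 305) [ 0.532  -0.3257  0.0259]
(307, 287) [ 0.56   -0.3271  0.0806]
0.055 0.075 1232 [ 0.567  -0.3066  0.0624] [ 0.376 -0.396  0.055] [ 0.75  -0.233  0.075]
0.075 0.085 111 [ 0.6209 -0.324   0.0795] [ 0.399 -0.366  0.075] [ 0.748 -0.258  0.085]
0.108 0.126 418 [ 0.5513 -0.3232  0.116 ] [ 0.525 -0.348  0.108] [ 0.59  -0.248  0.126]
0.126 0.17 145 [ 0.5499 -0.3224  0.1478] [ 0.541 -0.333  0.126] [ 0.589 -0.25   0.166]
```

View pics/c1.png

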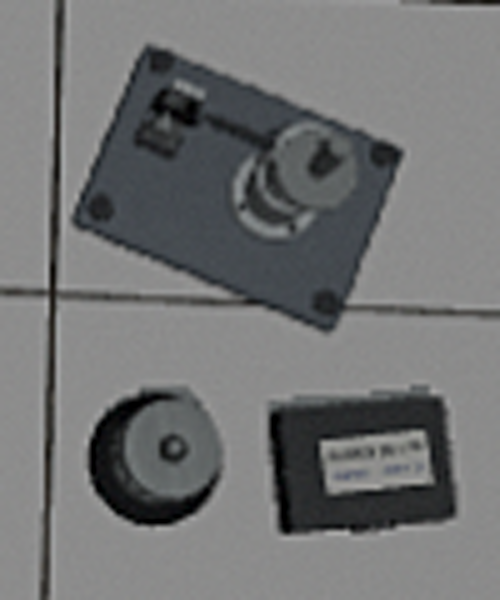

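The crop shows the pointer running from the plate to the bar at about (180,105), with the black mark beside it. The rod is in the middle of the top ring at (172,447).

```bash
cat >> h.py <<'E'
from scipy.optimize import least_squares
def circ(P,rad):
    f=lambda q:np.hypot(P[:,0]-q[0],P[:,1]-q[1])-rad
    s=least_squares(f,P[:,:2].mean(0),loss="soft_l1",f_scale=.001); return s.x.round(4),np.sqrt(np.mean(s.fun**2)).round(4),len(P)
def hull(P): return P[cv2.convexHull(P[:,:2].astype(np.float32),returnPoints=False).ravel()]
E
python3 - <<'E'
from h import *
for n in ("top","side"):
    W=np.load(n+"W.npy").reshape(-1,3); W=W[~np.isnan(W[:,0])]
    box=lambda a,b,c,d,e,f:W[(W[:,0]>a)&(W[:,0]<b)&(W[:,1]>c)&(W[:,1]<d)&(W[:,2]>e)&(W[:,2]<f)]
    P=box(.36,.46,-.32,-.2,.062,.069); print(n,"ringtop",P[:,2].mean().round(4),circ(hull(P),.027),cv2.minEnclosingCircle(P[:,:2].astype(np.float32)))
    P=box(.36,.46,-.32,-.2,.072,.082); print("rod",P.mean(0),len(P))
    P=box(.36,.46,-.32,-.2,.013,.062); print("stack side",circ(P,.027), P[:,2].min())
    P=box(.5,.6,-.36,-.27,.113,.121); print("plate",P[:,2].mean(),circ(hull(P),.022))
    P=box(.5,.6,-.36,-.27,.124,.160); print("stem side",circ(P,.006))
    P=box(.5,.6,-.36,-.27,.161,.17); print("stem top",P.mean(0),len(P))
    P=box(.45,.68,-.42,-.18,.008,.028); print("base z",np.median(P[:,2]),cv2.minAreaRect(P[:,:2].astype(np.float32)),cv2.boxPoints(cv2.minAreaRect(P[:,:2].astype(np.float32))).round(4).tolist())
    P=box(.55,.62,-.29,-.21,.05,.13); print("bar",P[np.argsort(-P[:,2])][:60:2].round(3).tolist())
E
```

```text
top ringtop 0.0662 (array([ 0.4012, -0.2598]), np.float64(0.0006), 21) ((0.40134328603744507, -0.2599700093269348), 0.0271056666970253)
rod [ 0.40366541 -0.25956007  0.07639458] 10
stack side (array([ 0.402 , -0.2606]), np.float64(0.0083), 79) 0.013027192998068537
plate 0.117022125401221 (array([ 0.5468, -0.3279]), np.float64(0.0017), 19)
stem side (array([ 0.5456, -0.3257]), np.float64(0.0004), 18)
stem top [ 0.54494586 -0.32482467  0.16467738] 20
base z 0.01865999349219738 ((0.5620858669281006, -0.3053433299064636), (0.1644759327173233, 0.12032447755336761), 68.81405639648438) [[0.4763000011444092, -0.3603000044822693], [0.5885000228881836, -0.40380001068115234], [0.6478999853134155, -0.25040000677108765], [0.5357000231742859, -0.2069000005722046]]
bar [[0.582, -0.255, 0.127], [0.582, -0.252, 0.127], [0.583, -0.26, 0.126], [0.585, -0.253, 0.126], [0.583, -0.258, 0.125], [0.585, -0.25, 0.125], [0.578, -0.263, 0.124], [0.581, -0.256, 0.121], [0.584, -0.248, 0.119], [0.582, -0.254, 0.118], [0.58, -0.257, 0.116], [0.582, -0.252, 0.116], [0.584, -0.25, 0.112], [0.566, -0.287, 0.111], [0
[... 1147 characters left out ...]
, -0.25, 0.127], [0.58, -0.263, 0.127], [0.584, -0.263, 0.127], [0.585, -0.257, 0.127], [0.583, -0.266, 0.127], [0.583, -0.26, 0.126], [0.584, -0.254, 0.126], [0.587, -0.248, 0.126], [0.582, -0.264, 0.125], [0.58, -0.264, 0.125], [0.584, -0.264, 0.123], [0.588, -0.255, 0.121], [0.581, -0.263, 0.119], [0.585, -0.262, 0.118], [0.581, -0.264, 0.115], [0.586, -0.261, 0.114], [0.58, -0.263, 0.113], [0.582, -0.264, 0.112], [0.57, -0.284, 0.11], [0.57, -0.286, 0.11], [0.572, -0.284, 0.11], [0.571, -0.28, 0.109], [0.573, -0.278, 0.109], [0.568, -0.285, 0.109], [0.57, -0.288, 0.109], [0.572, -0.275, 0.109], [0.575, -0.269, 0.109], [0.577, -0.269, 0.108], [0.575, -0.271, 0.108], [0.58, -0.263, 0.108]]
```

Call:
apply_moves(steps=[[0,0,0,0,0,-40,1],[0,0,0,0,0,-80,1],[0,0,0,0,0,-120,1],[0,0,0,0,0,-140,1],[0,0,1.686,-312,-234,-140,1],[0,0,1.686,-312,-234,-140,1],[0,0,1.686,-312,-234,-140,1],[0,0,1.686,-312,-234,-140,1],[0,0,1.686,-312,-234,-140,1],[0,0,1.686,-312,-234,-140,1],[0,0,1.686,-312,-234,-140,1],[0,0,1.686,-312,-234,-140,1],[0,0,1.686,-312,-234,-140,1],[0,0,1.686,-312,-234,-140,1],[0,0,1.686,-312,-234,-140,1],[0,0,1.686,-312,-234,-140,1],[0,0,1.686,-312,-234,-140,1],[0,0,1.686,-312,-234,-140,1],[0,0,1.686,-312,-234,-140,1]])

```text
time: 1.68
ee_pos: [0.4001, 0.3, 0.3622]
eef_rot: [0.826, 0.564, -0.0, 0.0]
ft_force: [-0.4, -0.0, -0.3]
width: 0.087
grip_force: 0.0
```

```bash
cat >> h.py <<'E'
def to(*pts,yaw=None):
    s=r.read_state(); M=R.from_quat(s["eef_rot"]); 
    print("t",s["time"],"p",np.round(s["ee_pos"],4),"closing line deg",np.degrees(np.arctan2(*M.as_matrix()[[1,0],1])).round(1),"tilt",np.round(M.as_matrix()[:,2],3),"j",np.round(s["joint_positions"],2),"F",np.round(s["ft_force"],2),"w",round(float(s["width"]),4),"g",s["grip_force"])
    for p in pts: print(p,"->",(M.inv().apply(np.array(p)-s["ee_pos"])*1000).round(1))
    if yaw is not None: # downward tool with closing line at yaw
        y=np.radians(yaw); best=None
        for k in (0,np.pi):
            c=np.array([np.cos(y+k),np.sin(y+k),0]); z=np.array([0,0,-1.]); T=np.column_stack([np.cross(c,z),c,z])
            v=(M.inv()*R.from_matrix(T)).as_rotvec()
            if best is None or np.linalg.norm(v)<np.linalg.norm(best): best=v
        print("turn",best.round(4))
E
python3 -c "
from h import *
to((.402,-.26,.36),(.402,-.20,.36),yaw=-21.2)"
```

```text
t 1.6833 p [0.4001 0.3    0.3622] closing line deg -21.3 tilt [-0. -0. -1.] j [-1.    0.01  0.27  1.55 -0.    1.59 -1.1 ] F [-0.41 -0.03 -0.29] w 0.087 g 0.0
(0.402, -0.26, 0.36) -> [-521.   205.4    2.4]
(0.402, -0.2, 0.36) -> [-465.1  183.6    2.4]
turn [-0.0003  0.0005 -0.0021]
```

Call:
apply_moves(steps=[[0,0,0,-521,205,2,1],[0,0,0,-521,205,2,1],[0,0,0,-521,205,2,1],[0,0,0,-521,205,2,1],[0,0,0,-521,205,2,1],[0,0,0,-521,205,2,1],[0,0,0,-521,205,2,1],[0,0,0,-521,205,2,1],[0,0,0,-521,205,2,1],[0,0,0,-521,205,2,1],[0,0,0,-521,205,2,1],[0,0,0,-521,205,2,1],[0,0,0,-521,205,2,1],[0,0,0,-521,205,2,1],[0,0,0,-521,205,152,1],[0,0,0,-521,205,152,1],[0,0,0,-521,205,152,1],[0,0,0,-521,205,152,1],[0,0,0,-521,205,152,1],[0,0,0,-521,205,152,1]])

```text
time: 3.35
ee_pos: [0.403, -0.2596, 0.2106]
eef_rot: [0.824, 0.566, -0.001, -0.0]
ft_force: [0.4, -0.4, 1.5]
width: 0.087
grip_force: 0.0
```

```bash
python3 - <<'E'
from h import *
c=r.camera("wrist"); save(c,"w1.png"); W=cloud(c).reshape(-1,3); np.save("w1W.npy",W); print(c["position"],c["fovy"])
W=W[~np.isnan(W[:,0])]
box=lambda a,b,c,d,e,f:W[(W[:,0]>a)&(W[:,0]<b)&(W[:,1]>c)&(W[:,1]<d)&(W[:,2]>e)&(W[:,2]<f)]
P=box(.36,.45,-.31,-.21,.062,.069); print(P[:,2].mean(),circ(hull(P),.027))
P=box(.36,.45,-.31,-.21,.073,.082);print("rod",circ(hull(P),.0045),P[:,2].mean())
to((.402,-.26,.057),yaw=-21.2)
E
```

```text
[ 0.42755953 -0.19934968  0.37212368] 67.7990291460306
0.06539277998979995 (array([ 0.4022, -0.2611]), np.float64(0.0005), 36)
rod (array([ 0.4023, -0.2614]), np.float64(0.0005), 14) 0.07564417114788992
t 3.4 p [ 0.4039 -0.26    0.2118] closing line deg -21.1 tilt [ 0.    -0.001 -1.   ] j [-0.77 -0.09  1.22  1.89  0.09  1.28  0.06] F [ 0.25 -0.43 -0.26] w 0.0871 g 0.0
(0.402, -0.26, 0.057) -> [ -0.6  -1.9 154.8]
turn [0.0006 0.0006 0.0022]
```

View pics/w1.png

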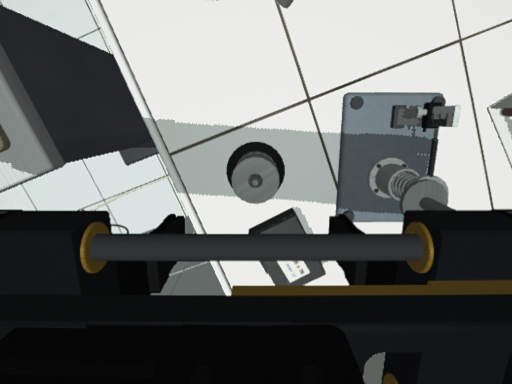

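The wrist view shows the ring stack at (255,178), the stand at (425,195) and open pads on each side.

Call:
apply_moves(steps=[[0,0,0,-1.5,-1,40,1],[0,0,0,-1.5,-1,80,1],[0,0,0,-1.5,-1,110,1],[0,0,0,-1.5,-1,130,1],[0,0,0,-1.5,-1,145,1],[0,0,0,-1.5,-1,153,1],[0,0,0,-1.5,-1,156,1],[0,0,0,-1.5,-1,156,1],[0,0,0,-1.5,-1,156,1]])

```text
time: 4.15
ee_pos: [0.4032, -0.261, 0.0559]
eef_rot: [0.825, 0.566, 0.001, 0.001]
ft_force: [-0.6, 0.1, 0.3]
width: 0.0871
grip_force: 0.0
```

```bash
python3 -c "
from h import *
to((.4022,-.2611,.055),yaw=-21.2)"
```

```text
t 4.15 p [ 0.4032 -0.261   0.0559] closing line deg -21.1 tilt [ 0.002 -0.    -1.   ] j [-0.5   0.34  1.12  2.06 -0.38  0.96  0.46] F [-0.65  0.06  0.32] w 0.0871 g 0.0
(0.4022, -0.2611, 0.055) -> [-0.5 -0.9  0.9]
turn [ 0.002  -0.0008  0.0019]
```

Call:
apply_moves(steps=[[0,0,0,-0.5,-1,1,-1],[0,0,0,-0.5,-1,1,-1],[0,0,0,-0.5,-1,1,-1],[0,0,0,-0.5,-1,1,-1],[0,0,0,-0.5,-1,1,-1],[0,0,0,-0.5,-1,1,-1],[0,0,0,-0.5,-1,1,-1],[0,0,0,-0.5,-1,1,-1],[0,0,0,-0.5,-1,1,-1]], force=25)

```text
time: 4.9
ee_pos: [0.4009, -0.2608, 0.0536]
eef_rot: [0.825, 0.565, 0.0, -0.0]
ft_force: [0.3, 0.9, 2.9]
width: 0.0524
grip_force: 25.0
```

Call:
apply_moves(steps=[[0,0,0,0,0,-3,-1],[0,0,0,0,0,-8,-1],[0,0,0,0,0,-16,-1],[0,0,0,0,0,-30,-1],[0,0,0,0,0,-60,-1],[0,0,0,0,0,-100,-1],[0,0,0,0,0,-140,-1],[0,0,0,0,0,-180,-1],[0,0,0,0,0,-180,-1]])

```text
time: 5.65
ee_pos: [0.4025, -0.2636, 0.2395]
eef_rot: [0.826, 0.564, 0.006, 0.002]
ft_force: [0.7, -1.0, -1.2]
width: 0.0523
grip_force: 25.0
```

```bash
python3 - <<'E'
from h import *
W0=None
for n in ("side","top","wrist"):
    c=r.camera(n); save(c,n+"2.png"); W=cloud(c).reshape(-1,3); W=W[~np.isnan(W[:,0])]
    box=lambda a,b,c,d,e,f:W[(W[:,0]>a)&(W[:,0]<b)&(W[:,1]>c)&(W[:,1]<d)&(W[:,2]>e)&(W[:,2]<f)]
    P=box(.36,.45,-.31,-.21,.03,.09); print(n,"post rings z",np.percentile(P[:,2],[50,80,95]) if len(P) else 0)
    P=box(.37,.43,-.29,-.23,.21,.28); print("held",len(P),P.min(0) if len(P) else 0,P.max(0) if len(P) else 0)
    P=box(.5,.6,-.36,-.27,.124,.160); print("stem",circ(P,.006) if len(P)>4 else 0)
    P=box(.5,.6,-.36,-.27,.161,.17); print("stem top",P.mean(0),len(P), circ(hull(P),.006) if len(P)>4 else 0)
    P=box(.5,.6,-.36,-.27,.113,.121); print("plate",circ(hull(P),.022) if len(P)>4 else 0)
to((.546,-.326,.19),yaw=-21.2)
a=cv2.imread("pics/wrist2.png");b=cv2.imread("pics/side2.png")[180:350,170:350]
cv2.imwrite("pics/c2.png",np.hstack([cv2.resize(a,(400,300)),cv2.resize(b,(318,300),interpolation=cv2.INTER_CUBIC)]))
E
```

```text
side post rings z [0.05140003 0.05271793 0.06519247]
held 773 [ 0.37006736 -0.2897351   0.23905439] [ 0.42958548 -0.23706508  0.27973955]
stem (array([ 0.5473, -0.3257]), np.float64(0.0006), 98)
stem top [ 0.54660644 -0.32721535  0.1646418 ] 37 (array([ 0.5469, -0.3267]), np.float64(0.0004), 10)
plate (array([ 0.5469, -0.3262]), np.float64(0.0006), 23)
top post rings z [0.05238484 0.05391429 0.05573496]
held 26 [ 0.397239   -0.24604281  0.24195535] [ 0.42446989 -0.2352906   0.25390182]
stem 0
stem top [ 0.5503934  -0.32557943  0.16639063] 2 0
plate 0
wrist post rings z [0.05142179 0.05221259 0.05559465]
held 4770 [ 0.37240907 -0.2882319   0.23270495] [ 0.4299986  -0.23432439  0.27994528]
stem (array([ 0.5479, -0.3278]), np.float64(0.0004), 309)
stem top [ 0.54747311 -0.32524708  0.16410453] 122 (array([ 0.5476, -0.3272]), np.float64(0.0003), 13)
plate (array([ 0.5473, -0.3269]), np.float64(0.0011), 30)
t 5.8 p [ 0.4011 -0.2605  0.2333] closing line deg -21.1 tilt [ 0.002  0.002 -1.   ] j [-0.81 -0.17  1.22  1.86  0.16  1.34 -0.01] F [-0.41  0.17 -3.52] w 0.0525 g 24.999422491528094
(0.546, -0.326, 0.19) -> [ -9.  158.7  43.5]
turn [ 0.0008 -0.0028  0.0017]
```

View pics/c2.png

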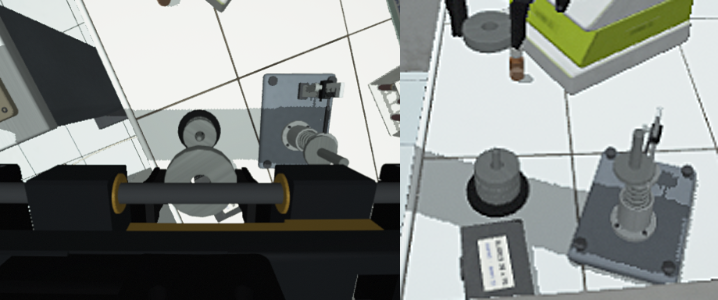

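The ring is held level between the pads, three rings remain on the post, and the stem shows at (337,157) in the wrist half.

```bash
cat >> h.py <<'E'
def held(W,p,tops=(.010,.018)):
    # fit held ring top face near TCP p
    z0=p[2]
    m=(np.hypot(W[:,0]-p[0],W[:,1]-p[1])<.032)&(W[:,2]>z0-.004)&(W[:,2]<z0+.02)
    P=W[m]; h,e=np.histogram(P[:,2],bins=np.arange(z0-.004,z0+.02,.001)); zt=e[h.argmax()]+.0005
    T=P[abs(P[:,2]-zt)<.0012]; rr=np.hypot(T[:,0]-p[0],T[:,1]-p[1])
    f=lambda q:np.hypot(P[:,0]-q[0],P[:,1]-q[1])
    o=circ(hull(T),.027); n=T[np.hypot(T[:,0]-o[0][0],T[:,1]-o[0][1])<.0092]
    print("held top z",zt.round(4),"outer fit",o,"rel TCP",(o[0]-p[:2]).round(4),"bore fit",circ(n,.0076))
def look(save_as=None):
    s=r.read_state(); c=r.camera("wrist")
    if save_as: save(c,save_as)
    W=cloud(c).reshape(-1,3); W=W[~np.isnan(W[:,0])]
    s2=r.read_state(); p=(np.array(s["ee_pos"])+np.array(s2["ee_pos"]))/2; held(W,p); return W
E
python3 - <<'E'
from h import *
W=look(); W=look()
for k in range(2): to((.5473,-.3268,.185))
E
```

```text
held top z 0.2454 outer fit (array([ 0.4025, -0.2606]), np.float64(0.0014), 26) rel TCP [ 0.0018 -0.0001] bore fit (array([ 0.4029, -0.2596]), np.float64(0.0005), 86)
held top z 0.2437 outer fit (array([ 0.4016, -0.2605]), np.float64(0.0015), 22) rel TCP [ 0.0014 -0.0001] bore fit (array([ 0.402 , -0.2596]), np.float64(0.0005), 99)
t 5.9 p [ 0.4    -0.2604  0.232 ] closing line deg -21.1 tilt [-0.003 -0.    -1.   ] j [-0.81 -0.17  1.22  1.86  0.16  1.34 -0.01] F [-0.33 -0.01 -1.92] w 0.0524 g 24.999241791665554
(0.5473, -0.3268, 0.185) -> [ -8.7 161.4  46.6]
t 5.9 p [ 0.4    -0.2604  0.232 ] closing line deg -21.1 tilt [-0.003 -0.    -1.   ] j [-0.81 -0.17  1.22  1.86  0.16  1.34 -0.01] F [-0.33 -0.01 -1.92] w 0.0524 g 24.999241791665554
(0.5473, -0.3268, 0.185) -> [ -8.7 161.4  46.6]
```

Call:
apply_moves(steps=[[0,0,0,-2,35,0,-1],[0,0,0,-4,70,0,-1],[0,0,0,-6,105,0,-1],[0,0,0,-8,130,0,-1],[0,0,0,-9,150,5,-1],[0,0,0,-9,159.5,20,-1],[0,0,0,-9,159.5,35,-1],[0,0,0,-9,159.5,45,-1],[0,0,0,-9,159.5,48,-1],[0,0,0,-9,159.5,48,-1],[0,0,0,-9,159.5,48,-1],[0,0,0,-9,159.5,48,-1]])

```text
time: 6.9
ee_pos: [0.5465, -0.3265, 0.1869]
eef_rot: [0.825, 0.566, 0.001, 0.001]
ft_force: [0.3, 0.3, -1.7]
width: 0.0525
grip_force: 25.0
```

```bash
python3 - <<'E'
from h import *
W=look("w3.png"); 
box=lambda a,b,c,d,e,f:W[(W[:,0]>a)&(W[:,0]<b)&(W[:,1]>c)&(W[:,1]<d)&(W[:,2]>e)&(W[:,2]<f)]
P=box(.53,.565,-.345,-.31,.12,.167); print("stem",len(P),circ(P,.006) if len(P)>4 else 0)
P=box(.5,.6,-.36,-.27,.113,.121); print("plate",circ(hull(P),.022) if len(P)>4 else 0)
c=r.camera("side");save(c,"s3.png");W=cloud(c).reshape(-1,3); W=W[~np.isnan(W[:,0])]
held(W,np.array(r.read_state()["ee_pos"]))
P=box(.53,.565,-.345,-.31,.124,.163); print("stem side",len(P),circ(P,.006) if len(P)>4 else 0)
P=box(.5,.6,-.37,-.28,.172,.188); P=P[np.hypot(P[:,0]-.5473,P[:,1]+.3268)<.034]; print("ring wall",circ(P,.027))
to(yaw=-21.2)
a=cv2.imread("pics/w3.png")[100:300,150:350];b=cv2.imread("pics/s3.png")[200:300,260:360]
cv2.imwrite("pics/c3.png",np.hstack([cv2.resize(a,(400,400)),cv2.resize(b,(400,400),interpolation=cv2.INTER_CUBIC)]))
E
```

```text
held top z 0.1985 outer fit (array([ 0.5478, -0.3266]), np.float64(0.0018), 28) rel TCP [ 0.0012 -0.0002] bore fit (array([ 0.5482, -0.3256]), np.float64(0.0005), 95)
stem 16 (array([ 0.5437, -0.3375]), np.float64(0.0005), 16)
plate (array([ 0.5477, -0.3281]), np.float64(0.0004), 19)
held top z 0.1993 outer fit (array([ 0.5478, -0.3263]), np.float64(0.0019), 20) rel TCP [0.0011 0.0001] bore fit (array([ 0.548 , -0.3268]), np.float64(0.001), 20)
stem side 104 (array([ 0.5472, -0.3257]), np.float64(0.0006), 104)
ring wall (array([ 0.548 , -0.3242]), np.float64(0.0061), 21)
t 7.0 p [ 0.5467 -0.3264  0.1868] closing line deg -21.1 tilt [ 0.002  0.    -1.   ] j [-0.27  0.57  1.06  1.52 -0.5   1.35  0.47] F [-1.17  0.57 -1.77] w 0.0527 g 24.9994831206277
turn [ 0.002  -0.001   0.0017]
```

View pics/c3.png

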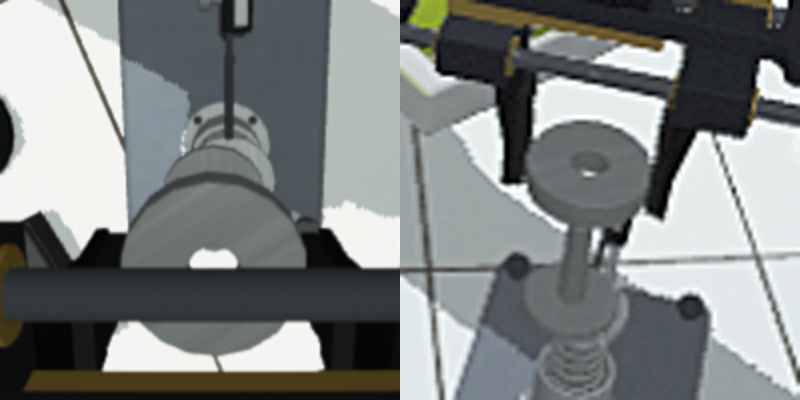

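The ring sits just above the stem and its bore looks in line with it.

Call:
apply_moves(steps=[[0,0,0,0,0,8,-1],[0,0,0,0,0,15,-1],[0,0,0,0,0,18,-1],[0,0,0,0,0,21,-1],[0,0,0,0,0,24,-1],[0,0,0,0,0,27,-1],[0,0,0,0,0,30,-1],[0,0,0,0,0,30,-1],[0,0,0,0,0,30,-1]])

```text
time: 7.75
ee_pos: [0.5463, -0.3268, 0.1554]
eef_rot: [0.825, 0.565, -0.0, -0.0]
ft_force: [-0.5, -1.3, -2.2]
width: 0.0524
grip_force: 25.0
```

```bash
python3 - <<'E'
from h import *
W=look("w4.png"); 
m=(np.hypot(W[:,0]-.5475,W[:,1]+.327)<.007)&(W[:,2]>.12); print("in bore z (wrist)",np.percentile(W[m,2],[50,80,95,99]),m.sum())
c=r.camera("side");W=cloud(c).reshape(-1,3); W=W[~np.isnan(W[:,0])]
m=(np.hypot(W[:,0]-.5475,W[:,1]+.327)<.006)&(W[:,2]>.12); print("side in bore",np.percentile(W[m,2],[50,80,95,99]))
box=lambda a,b,c,d,e,f:W[(W[:,0]>a)&(W[:,0]<b)&(W[:,1]>c)&(W[:,1]<d)&(W[:,2]>e)&(W[:,2]<f)]
P=box(.5,.6,-.36,-.30,.095,.12); print("plate z",np.percentile(P[:,2],[50,80,95,99]))
for k in range(3): to(); r.camera("wrist")
E
```

```text
held top z 0.167 outer fit (array([ 0.5476, -0.3269]), np.float64(0.0016), 29) rel TCP [ 0.0012 -0.0001] bore fit (array([ 0.548, -0.326]), np.float64(0.001), 96)
in bore z (wrist) [0.16404535 0.16476814 0.16543591 0.16600213] 175
side in bore [0.16510129 0.55343175 0.55381103 0.55396224]
plate z [0.11669921 0.11771087 0.11889634 0.11940808]
t 7.85 p [ 0.5464 -0.3269  0.1557] closing line deg -21.1 tilt [ 0. -0. -1.] j [-0.26  0.59  1.04  1.56 -0.53  1.29  0.48] F [-0.02 -0.25 -2.91] w 0.0523 g 24.999419767409563
t 7.9 p [ 0.5464 -0.3269  0.1557] closing line deg -21.1 tilt [ 0. -0. -1.] j [-0.26  0.59  1.04  1.56 -0.53  1.29  0.48] F [ 0.32  0.06 -2.04] w 0.0523 g 24.999358747154474
t 7.95 p [ 0.5465 -0.3269  0.1557] closing line deg -21.1 tilt [ 0. -0. -1.] j [-0.26  0.59  1.04  1.56 -0.53  1.29  0.48] F [-0.12  0.4  -2.27] w 0.0523 g 24.999397764913738
```

Call:
apply_moves(steps=[[0,0,0,0,0,6,-1],[0,0,0,0,0,12,-1],[0,0,0,0,0,18,-1],[0,0,0,0,0,24,-1],[0,0,0,0,0,29,-1],[0,0,0,0,0,33,-1],[0,0,0,0,0,35,-1],[0,0,0,0,0,37,-1],[0,0,0,0,0,39,-1],[0,0,0,0,0,40,-1],[0,0,0,0,0,40,-1]])

```text
time: 8.92
ee_pos: [0.5464, -0.3268, 0.1155]
eef_rot: [0.825, 0.565, 0.0, 0.0]
ft_force: [-0.3, -0.2, -0.7]
width: 0.0527
grip_force: 25.0
```

```bash
python3 - <<'E'
from h import *
for k in range(2):
    W=look(); m=(np.hypot(W[:,0]-.5475,W[:,1]+.327)<.006)&(W[:,2]>.135); print("stem z (wrist)",np.percentile(W[m,2],[50,80,95,99]),m.sum()); to()
E
```

```text
held top z 0.1271 outer fit (array([ 0.5473, -0.3268]), np.float64(0.0016), 32) rel TCP [0.0009 0.    ] bore fit (array([ 0.5474, -0.3263]), np.float64(0.0016), 130)
stem z (wrist) [0.16134064 0.16181826 0.1622631  0.16259643] 381
t 8.9667 p [ 0.5465 -0.3268  0.1157] closing line deg -21.1 tilt [ 0. -0. -1.] j [-0.24  0.63  1.01  1.6  -0.56  1.23  0.5 ] F [-0.87 -0.03 -1.45] w 0.0522 g 24.999656626023352
held top z 0.1272 outer fit (array([ 0.5477, -0.3267]), np.float64(0.0014), 24) rel TCP [0.0013 0.0001] bore fit (array([ 0.5479, -0.3264]), np.float64(0.0015), 133)
stem z (wrist) [0.1614205  0.16197479 0.16233848 0.16274847] 381
t 9.0167 p [ 0.5464 -0.3268  0.1157] closing line deg -21.1 tilt [ 0. -0. -1.] j [-0.24  0.63  1.01  1.6  -0.56  1.23  0.5 ] F [-0.73  0.44 -0.62] w 0.0523 g 24.99964329879731
```

Call:
apply_moves(steps=[[0,0,0,0,0,0,0.5],[0,0,0,0,0,0,1],[0,0,0,0,0,0,1],[0,0,0,0,0,0,1],[0,0,0,0,0,0,1],[0,0,0,0,0,0,1],[0,0,0,0,0,-20,1],[0,0,0,0,0,-50,1],[0,0,0,0,0,-85,1],[0,0,0,0,0,-115,1],[0,0,0,0,0,-115,1],[0,0,0,0,0,-115,1],[0,0,0,0,0,-115,1]])

```text
time: 10.1
ee_pos: [0.5463, -0.3265, 0.2299]
eef_rot: [0.825, 0.565, 0.0, -0.0]
ft_force: [0.7, 1.0, -1.1]
width: 0.0871
grip_force: 0.0
```

```bash
cat >> h.py <<'E'
def stand(tag,show=True):
    cs=r.camera("side"); cw=r.camera("wrist")
    for n,c in (("side",cs),("wrist",cw)):
        save(c,n+tag+".png"); W=cloud(c).reshape(-1,3); W=W[~np.isnan(W[:,0])]
        m=(np.hypot(W[:,0]-.5473,W[:,1]+.3268)<.009)&(W[:,2]>.115)&(W[:,2]<.17); P=W[m]
        if len(P)>5:
            zt=np.percentile(P[:,2],95); T=P[P[:,2]>zt-.003]; print(n,"stem top",zt.round(4),T.mean(0).round(4),"stem axis",circ(P[P[:,2]<zt-.004],.006) if (P[:,2]<zt-.004).sum()>5 else 0, len(P))
        m=(np.hypot(W[:,0]-.547,W[:,1]+.327)<.034)&(np.hypot(W[:,0]-.547,W[:,1]+.327)>.01)&(W[:,2]>.09)&(W[:,2]<.15); P=W[m]
        h,e=np.histogram(P[:,2],bins=np.arange(.09,.15,.001)); z=e[h.argmax()]+.0005; P=P[abs(P[:,2]-z)<.0012]
        print(n,"top face z",z.round(4),circ(hull(P),.027))
        m=(W[:,0]>.36)&(W[:,0]<.45)&(W[:,1]<-.21)&(W[:,1]>-.31)&(W[:,2]>.02)&(W[:,2]<.07); P=W[m]
        if len(P): 
            h,e=np.histogram(P[:,2],bins=np.arange(.02,.071,.001)); z=e[h.argmax()]+.0005; P=P[abs(P[:,2]-z)<.0012]
            if len(P)>5: print(n,"post top face z",z.round(4),circ(hull(P),.027))
    to((.4015,-.261,.215),yaw=-21.2)
    a=cs["pixels"][225:325,255:355,::-1]; cv2.imwrite("pics/c"+tag+".png",cv2.resize(a,(600,600),interpolation=cv2.INTER_CUBIC))
E
python3 -c "
from h import *
stand('5')"
```

```text
side stem top 0.1596 [ 0.5467 -0.3268  0.159 ] stem axis (array([ 0.5472, -0.3258]), np.float64(0.0012), 111) 148
side top face z 0.1255 (array([ 0.5475, -0.3259]), np.float64(0.0008), 23)
side post top face z 0.0515 (array([ 0.4035, -0.2609]), np.float64(0.0009), 20)
wrist stem top 0.1592 [ 0.5478 -0.3276  0.1584] stem axis (array([ 0.5473, -0.3276]), np.float64(0.0015), 194) 348
wrist top face z 0.1245 (array([ 0.5476, -0.3273]), np.float64(0.0007), 39)
wrist post top face z 0.0515 (array([ 0.4035, -0.2623]), np.float64(0.0009), 33)
t 10.2 p [ 0.546  -0.3263  0.2292] closing line deg -21.1 tilt [-0.002  0.001 -1.   ] j [-0.28  0.54  1.08  1.46 -0.48  1.43  0.45] F [-0.48  0.32 -0.6 ] w 0.087 g 0.0
(0.4015, -0.261, 0.215) -> [   8.8 -158.3   14.5]
turn [-0.0019 -0.0004  0.001 ]
```

View pics/c5.png

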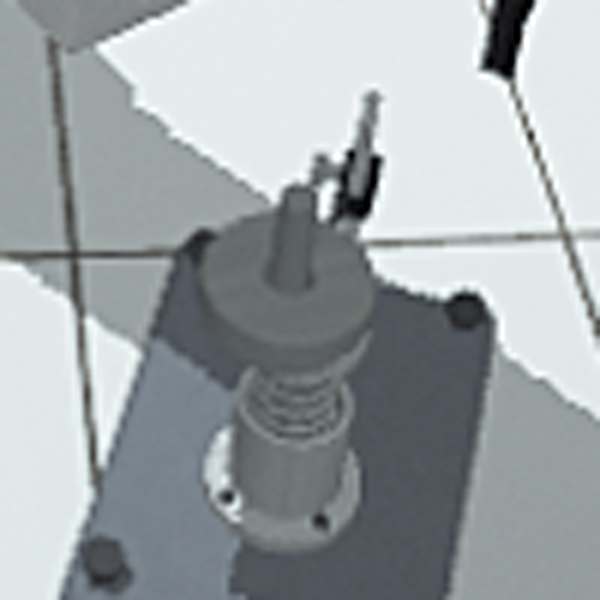

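Ring 1 is flat on the plate with the stem through it, and the carrier has sunk about 6 mm. Next is ring 2.

Call:
apply_moves(steps=[[0,0,0,2,-40,0,1],[0,0,0,4,-80,0,1],[0,0,0,6,-120,0,1],[0,0,0,9,-150,10,1],[0,0,0,9,-158,40,1],[0,0,0,9,-158,75,1],[0,0,0,9,-158,110,1],[0,0,0,9,-158,140,1],[0,0,0,9,-158,165,1],[0,0,0,9,-158,180,1],[0,0,0,9,-158,187,1],[0,0,0,9,-158,187,1],[0,0,0,9,-158,187,1]])

```text
time: 11.28
ee_pos: [0.4021, -0.2617, 0.0438]
eef_rot: [0.825, 0.565, -0.0, -0.0]
ft_force: [-0.0, 0.7, 0.4]
width: 0.0869
grip_force: 0.0
```

```bash
python3 -c "
from h import *
to((.4030,-.2614,.041),yaw=-21.2)"
```

```text
t 11.2833 p [ 0.4021 -0.2617  0.0438] closing line deg -21.2 tilt [-0.001 -0.    -1.   ] j [-0.47  0.36  1.1   2.07 -0.4   0.94  0.47] F [-0.01  0.67  0.36] w 0.0869 g 0.0
(0.403, -0.2614, 0.041) -> [0.6 0.7 2.8]
turn [-0.0004  0.0005  0.0006]
```

Call:
apply_moves(steps=[[0,0,0,0.5,0.5,3,1],[0,0,0,0.5,0.5,3,-1],[0,0,0,0.5,0.5,3,-1],[0,0,0,0.5,0.5,3,-1],[0,0,0,0.5,0.5,3,-1],[0,0,0,0.5,0.5,3,-1],[0,0,0,0.5,0.5,3,-1],[0,0,0,0.5,0.5,3,-1],[0,0,0,0.5,0.5,3,-1],[0,0,0,0.5,0.5,0,-1],[0,0,0,0.5,0.5,-6,-1],[0,0,0,0.5,0.5,-16,-1],[0,0,0,0.5,0.5,-35,-1],[0,0,0,0.5,0.5,-70,-1],[0,0,0,0.5,0.5,-105,-1],[0,0,0,0.5,0.5,-140,-1],[0,0,0,0.5,0.5,-175,-1],[0,0,0,0.5,0.5,-190,-1],[0,0,0,0.5,0.5,-190,-1],[0,0,0,0.5,0.5,-190,-1]], force=25)

```text
time: 12.95
ee_pos: [0.4031, -0.2611, 0.2337]
eef_rot: [0.825, 0.565, 0.001, -0.0]
ft_force: [0.2, 0.2, -3.3]
width: 0.0521
grip_force: 25.0
```

```bash
python3 -c "
from h import *
look(); look(); stand('6')"
```

```text
held top z 0.2447 outer fit (array([ 0.4035, -0.2622]), np.float64(0.0018), 29) rel TCP [ 0.0007 -0.0012] bore fit (array([ 0.4041, -0.2613]), np.float64(0.0006), 85)
held top z 0.244 outer fit (array([ 0.4036, -0.262 ]), np.float64(0.0016), 24) rel TCP [ 0.0013 -0.0011] bore fit (array([ 0.4039, -0.261 ]), np.float64(0.0005), 81)
side stem top 0.1601 [ 0.5465 -0.3271  0.1593] stem axis (array([ 0.5474, -0.3258]), np.float64(0.0012), 107) 141
side top face z 0.1255 (array([ 0.5474, -0.3258]), np.float64(0.001), 23)
side post top face z 0.0375 (array([ 0.403 , -0.2605]), np.float64(0.001), 19)
wrist stem top 0.1592 [ 0.5475 -0.326   0.1585] stem axis (array([ 0.5479, -0.3277]), np.float64(0.0011), 380) 515
wrist top face z 0.1245 (array([ 0.5476, -0.3268]), np.float64(0.0035), 33)
wrist post top face z 0.0375 (array([ 0.4027, -0.2621]), np.float64(0.0011), 26)
t 13.15 p [ 0.402  -0.261   0.2323] closing line deg -21.2 tilt [-0.003 -0.001 -1.   ] j [-0.8  -0.15  1.22  1.86  0.14  1.34  0.01] F [ 0.59  0.27 -3.2 ] w 0.0526 g 24.99851460568607
(0.4015, -0.261, 0.215) -> [-0.1 -0.5 17.3]
turn [-0.0025  0.0016  0.0004]
```

Call:
apply_moves(steps=[[0,0,0,-2,35,0,-1],[0,0,0,-4,70,0,-1],[0,0,0,-6,105,0,-1],[0,0,0,-8,130,0,-1],[0,0,0,-9,150,5,-1],[0,0,0,-9,158,20,-1],[0,0,0,-9,158,35,-1],[0,0,0,-9,158,45,-1],[0,0,0,-9,158,52,-1],[0,0,0,-9,158,58,-1],[0,0,0,-9,158,63,-1],[0,0,0,-9,158,67,-1],[0,0,0,-9,158,71,-1],[0,0,0,-9,158,74,-1],[0,0,0,-9,158,77,-1],[0,0,0,-9,158,80,-1],[0,0,0,-9,158,80,-1],[0,0,0,-9,158,80,-1]])

```text
time: 14.65
ee_pos: [0.547, -0.3265, 0.1535]
eef_rot: [0.825, 0.565, 0.0, -0.0]
ft_force: [-0.3, -0.2, -3.4]
width: 0.0526
grip_force: 25.0
```

```bash
python3 - <<'E'
from h import *
W=look("w7.png"); 
m=(np.hypot(W[:,0]-.5475,W[:,1]+.327)<.007)&(W[:,2]>.13); print("in bore z (wrist)",np.percentile(W[m,2],[50,80,95,99]),m.sum())
c=r.camera("side");W=cloud(c).reshape(-1,3); W=W[~np.isnan(W[:,0])]
m=(np.hypot(W[:,0]-.5475,W[:,1]+.327)<.006)&(W[:,2]>.12)&(W[:,2]<.19); print("side in bore",np.percentile(W[m,2],[50,80,95,99]))
d=np.hypot(W[:,0]-.5475,W[:,1]+.327); P=W[(d<.034)&(d>.012)&(W[:,2]>.1)&(W[:,2]<.135)]; h,e=np.histogram(P[:,2],np.arange(.1,.135,.001)); print("ring1 top",e[h.argmax()]+.0005)
for k in range(2): to(); r.camera("wrist")
E
```

```text
held top z 0.1641 outer fit (array([ 0.5477, -0.3278]), np.float64(0.0017), 28) rel TCP [ 0.0007 -0.0013] bore fit (array([ 0.5482, -0.3268]), np.float64(0.0005), 80)
in bore z (wrist) [0.15851052 0.15898273 0.16094769 0.16352911] 155
side in bore [0.1587977  0.1594129  0.16004845 0.16016934]
ring1 top 0.12550000000000003
t 14.75 p [ 0.5471 -0.3266  0.1537] closing line deg -21.1 tilt [ 0. -0. -1.] j [-0.26  0.6   1.04  1.56 -0.53  1.29  0.48] F [ 0.08  0.16 -2.97] w 0.0523 g 24.998669670894742
t 14.8 p [ 0.5471 -0.3266  0.1537] closing line deg -21.1 tilt [ 0. -0. -1.] j [-0.26  0.6   1.04  1.56 -0.53  1.29  0.48] F [ 0.26 -0.42 -2.  ] w 0.0527 g 24.99867120757699
```

Call:
apply_moves(steps=[[0,0,0,0,0,6,-1],[0,0,0,0,0,12,-1],[0,0,0,0,0,17,-1],[0,0,0,0,0,21,-1],[0,0,0,0,0,24,-1],[0,0,0,0,0,26,-1],[0,0,0,0,0,28,-1],[0,0,0,0,0,29,-1],[0,0,0,0,0,29,-1],[0,0,0,0,0,29,-1]])

```text
time: 15.68
ee_pos: [0.5471, -0.3266, 0.1247]
eef_rot: [0.825, 0.565, 0.0, 0.0]
ft_force: [0.1, 0.0, -1.4]
width: 0.0523
grip_force: 25.0
```

```bash
python3 - <<'E'
from h import *
W=look(); m=(np.hypot(W[:,0]-.5475,W[:,1]+.327)<.006)&(W[:,2]>.142); print("stem z (wrist)",np.percentile(W[m,2],[50,80,95,99]),m.sum()); to()
E
```

```text
held top z 0.1352 outer fit (array([ 0.5481, -0.3276]), np.float64(0.0014), 28) rel TCP [ 0.001  -0.0011] bore fit (array([ 0.5483, -0.3271]), np.float64(0.0012), 125)
stem z (wrist) [0.15553452 0.15598561 0.15634575 0.15643902] 26
t 15.7333 p [ 0.5471 -0.3265  0.1247] closing line deg -21.1 tilt [ 0.  0. -1.] j [-0.25  0.62  1.01  1.59 -0.55  1.24  0.5 ] F [-0.53  1.38 -1.28] w 0.0521 g 24.998963456600904
```

Ring 2 is seated, since the stem has sunk 3–4 mm more. I'll release it and check the pointer.

Call:
apply_moves(steps=[[0,0,0,0,0,0,0.5],[0,0,0,0,0,0,1],[0,0,0,0,0,0,1],[0,0,0,0,0,0,1],[0,0,0,0,0,0,1],[0,0,0,0,0,0,1],[0,0,0,0,0,-20,1],[0,0,0,0,0,-50,1],[0,0,0,0,0,-80,1],[0,0,0,0,0,-105,1],[0,0,0,0,0,-105,1],[0,0,0,0,0,-105,1],[0,0,0,0,0,-105,1],[0,0,0,0,0,-105,1]])

```text
time: 16.9
ee_pos: [0.5467, -0.326, 0.2283]
eef_rot: [0.825, 0.565, -0.0, -0.001]
ft_force: [0.8, 0.8, 0.0]
width: 0.0871
grip_force: 0.0
```

```bash
python3 - <<'E'
from h import *
stand('8')
for n in ("side","wrist"):
    c=r.camera(n); W=cloud(c); 
    # stand frame
    yv=np.array([.361,.933]);xv=np.array([.933,-.361]); o=np.array([.5551,-.3245])
    d=W[...,:2]-o; X=d@xv; Y=d@yv; Z=W[...,2]
    m=(abs(X)<.025)&(Y>.035)&(Y<.09)&(Z>.05)&(Z<.13)
    vs,us=np.where(m); print(n,us.min(),us.max(),vs.min(),vs.max())
    np.savez(n+"8.npz",X=X,Y=Y,Z=Z)
    a=c["pixels"][max(vs.min()-8,0):vs.max()+8,us.min()-8:us.max()+8,::-1]; k=min(400/a.shape[1],580/a.shape[0]); a=cv2.resize(a,None,fx=k,fy=k,interpolation=cv2.INTER_CUBIC); print("scale",k); cv2.imwrite("pics/p8%s.png"%n,a)
    g=c["pixels"].mean(2)
    for v,u in list(zip(vs,us))[::1]:
        if n=="side": print(u,v,"X%.0f Y%.0f Z%.0f g%.0f"%(X[v,u]*1e3,Y[v,u]*1e3,Z[v,u]*1e3,g[v,u]),end=" | ")
a=cv2.imread("pics/p8side.png");b=cv2.imread("pics/p8wrist.png");H=max(a.shape[0],b.shape[0])
pad=lambda q:cv2.copyMakeBorder(q,0,H-q.shape[0],0,0,cv2.BORDER_CONSTANT)
cv2.imwrite("pics/p8.png",np.hstack([pad(a),pad(b)]))
E
```

```text
side stem top 0.1521 [ 0.5472 -0.3269  0.1514] stem axis (array([ 0.547 , -0.3259]), np.float64(0.0013), 68) 104
side top face z 0.1315 (array([ 0.5473, -0.3268]), np.float64(0.0008), 23)
side post top face z 0.0385 (array([ 0.4028, -0.2597]), np.float64(0.0014), 20)
wrist stem top 0.1517 [ 0.5479 -0.3275  0.1508] stem axis (array([ 0.5471, -0.3271]), np.float64(0.0016), 169) 315
wrist top face z 0.1305 (array([ 0.5481, -0.3283]), np.float64(0.0006), 36)
wrist post top face z 0.0375 (array([ 0.4026, -0.2623]), np.float64(0.0008), 30)
t 17.0 p [ 0.5467 -0.3261  0.2284] closing line deg -21.1 tilt [-0.001  0.001 -1.   ] j [-0.28  0.54  1.08  1.46 -0.48  1.42  0.45] F [-0.41 -0.29  0.17] w 0.0872 g 0.0
(0.4015, -0.261, 0.215) -> [   8.4 -158.9   13.7]
turn [-0.0016 -0.0002  0.001 ]
side 306 318 240 262
scale 14.285714285714286
316 240 X2 Y81 Z128 g177 | 317 240 X4 Y83 Z126 g147 | 315 241 X1 Y79 Z126 g187 | 316 241 X3 Y79 Z127 g118 | 317 241 X4 Y81 Z125 g119 | 315 242 X1 Y75 Z127 g203 | 316 242 X3 Y77 Z126 g132 | 317 242 X5 Y78 Z125 g114 | 315 243 X2 Y72 Z127 g190 | 316 243 X4 Y73 Z128 g
[... 2489 characters left out ...]
 316 257 X9 Y67 Z95 g1 | 310 258 X-3 Y64 Z92 g181 | 311 258 X-1 Y62 Z95 g56 | 312 258 X1 Y66 Z91 g35 | 313 258 X3 Y62 Z96 g19 | 314 258 X5 Y64 Z95 g23 | 315 258 X7 Y65 Z94 g21 | 316 258 X9 Y65 Z95 g0 | 310 259 X-2 Y58 Z95 g177 | 311 259 X0 Y59 Z95 g67 | 312 259 X2 Y62 Z93 g27 | 313 259 X4 Y64 Z91 g17 | 314 259 X5 Y64 Z92 g19 | 315 259 X7 Y64 Z93 g11 | 316 259 X9 Y64 Z93 g8 | 311 260 X0 Y57 Z94 g76 | 312 260 X2 Y64 Z88 g54 | 313 260 X4 Y64 Z89 g31 | 314 260 X6 Y65 Z88 g10 | 315 260 X8 Y64 Z89 g0 | 316 260 X10 Y64 Z91 g96 | 313 261 X4 Y65 Z85 g77 | 314 261 X6 Y65 Z85 g70 | 315 261 X8 Y64 Z87 g94 | 316 261 X10 Y65 Z86 g202 | 314 262 X6 Y70 Z77 g128 | wrist 251 273 92 144
scale 8.529411764705882
```

View pics/p8.png

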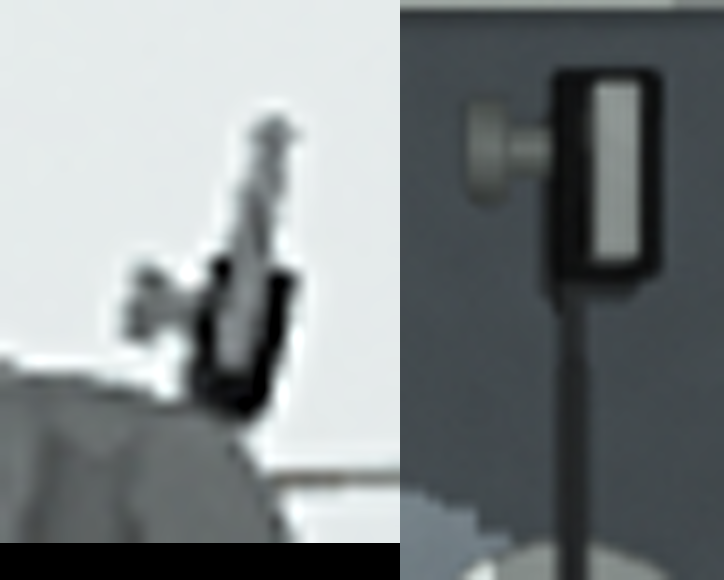

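The wrist half shows the pointer running up at (572,430) to the front of the black collar at (605,180). I need heights there to tell which is lower.

```bash
python3 - <<'E'
from h import *
c=r.camera("wrist"); save(c,"w9.png"); q=np.load("wrist8.npz"); g=c["pixels"].mean(2)
for v in list(range(90,128,2))+[132,138,144]:
    print(v,"|".join("%d:%.0f,%.0f,%.1f,g%.0f"%(u,q["X"][v,u]*1e3,q["Y"][v,u]*1e3,q["Z"][v,u]*1e3,g[v,u]) for u in (259,261,262,263,264,265,267,269,272)))
q2=np.load("sideW.npy"); o=np.array([.5551,-.3245]); d=q2[...,:2]-o; X=d@np.array([.933,-.361]);Y=d@np.array([.361,.933]);Z=q2[...,2]
m=(abs(X)<.008)&(Y>.03)&(Y<.075)&(Z>.08)&(Z<.125)
print("initial side:"); print([(u,v,*(np.round(1e3*np.array([X[v,u],Y[v,u],Z[v,u]]),0).astype(int))) for v,u in zip(*np.where(m))])
W=np.load("w1W.npy"); d=W[:,:2]-o; X=d@np.array([.933,-.361]);Y=d@np.array([.361,.933]);Z=W[:,2]
m=(abs(X)<.012)&(Y>.035)&(Y<.075)&(Z>.08)&(Z<.125); print("initial wrist"); print(np.round(1e3*np.c_[X,Y,Z][m]).astype(int).tolist())
E
```

```text
90 259:-3,95,17.1,g72|261:-0,95,18.7,g73|262:1,95,16.9,g73|263:2,95,17.9,g74|264:3,95,17.7,g74|265:5,95,17.7,g74|267:7,95,17.7,g73|269:10,95,17.2,g74|272:13,95,18.7,g73
92 259:-3,92,18.4,g74|261:-0,92,17.4,g37|262:-0,86,93.3,g27|263:1,86,93.8,g24|264:2,86,93.7,g19|265:3,86,93.5,g19|267:5,86,93.8,g28|269:7,86,93.1,g27|272:9,86,94.8,g30
94 259:-3,90,18.6,g68|261:-1,84,93.0,g14|262:-0,84,93.8,g18|263:1,84,94.5,g18|264:2,84,94.3,g21|265:3,84,93.8,g58|267:3,81,124.1,g139|269:5,81,126.4,g135|272:10,84,93.3,g16
96 259:-3,88,16.6,g64|261:-1,82,93.3,g14|262:-0,82,94.2,g19|263:1,82,94.1,g19|264:2,82,93.3,g28|265:2,80,116.8,g74|267:3,80,125.5,g146|269:5,80,125.1,g142|272:10,82,93.7,g15
98 259:-3,85,18.0,g51|261:-1,80,92.1,g14|262:-0,80,93.4,g19|263:1,80,92.7,g20|264:2,80,91.4,g33|265:2,79,116.0,g74|267:3,78,125.4,g145|269:5,78,125.9,g145|272:10,80,94.2,g15
100 259:-3,78,90.9,g95|261:-1,78,92.7,g19|262:-0,78,93.6,g18|263:1,78,93.4,g20|264:2,78,94.9,g33|265:2,77,116.7,g71|267:3,76,126.1,g141|269:5,76,125.0,g144|272:10,78,92.7,g14
102 259:-3,76,91.5,g89|261:-1,76,93.4,g19|262:-0,76,94.8,g18|263:1,
[... 16200 characters left out ...]
42, 110], [2, 42, 108], [2, 42, 109], [-1, 41, 107], [-1, 41, 108], [-1, 41, 109], [1, 41, 108], [1, 41, 109], [3, 41, 108], [-2, 40, 106], [-1, 40, 107], [-1, 40, 108], [0, 40, 109], [0, 40, 109], [1, 40, 109], [3, 40, 108], [-1, 39, 105], [-1, 39, 107], [-1, 39, 108], [-1, 40, 110], [0, 40, 109], [1, 39, 109], [2, 39, 109], [-1, 38, 106], [-1, 38, 107], [-1, 38, 108], [0, 39, 109], [1, 38, 108], [2, 38, 108], [4, 38, 107], [-1, 37, 105], [0, 37, 106], [0, 37, 107], [0, 37, 108], [0, 38, 109], [2, 37, 108], [4, 37, 107], [-1, 36, 106], [-1, 36, 107], [-1, 37, 109], [0, 37, 108], [1, 37, 109], [2, 37, 109], [-1, 35, 107], [-1, 36, 108], [0, 36, 108], [0, 36, 108], [1, 36, 109], [2, 36, 108]]
```

The index flag beside the pointer's path (stand y 59–62 mm) has its edge at z ≈ 0.090, and the pointer tip is at z ≈ 0.093–0.094. The pointer is still about 3.5 mm above the mark, so a third ring is needed.

Call:
apply_moves(steps=[[0,0,0,2,-40,0,1],[0,0,0,4,-80,0,1],[0,0,0,6,-120,0,1],[0,0,0,8.5,-150,10,1],[0,0,0,8.5,-158,40,1],[0,0,0,8.5,-158,75,1],[0,0,0,8.5,-158,110,1],[0,0,0,8.5,-158,140,1],[0,0,0,8.5,-158,165,1],[0,0,0,8.5,-158,185,1],[0,0,0,8.5,-158,195,1],[0,0,0,8.5,-158,200,1],[0,0,0,8.5,-158,200,1],[0,0,0,8.5,-158,200,1]])

```text
time: 18.32
ee_pos: [0.4032, -0.262, 0.0304]
eef_rot: [0.825, 0.565, 0.0, 0.0]
ft_force: [-0.5, 0.8, -0.3]
width: 0.0875
grip_force: 0.0
```

```bash
python3 -c "
from h import *
to((.4025,-.2613,.0268),yaw=-21.2)"
```

```text
t 18.3167 p [ 0.4032 -0.262   0.0304] closing line deg -21.2 tilt [ 0.001 -0.    -1.   ] j [-0.44  0.39  1.07  2.08 -0.43  0.91  0.5 ] F [-0.53  0.77 -0.27] w 0.0875 g 0.0
(0.4025, -0.2613, 0.0268) -> [ 0.4 -0.9  3.6]
turn [0.001  0.0001 0.0008]
```

Call:
apply_moves(steps=[[0,0,0,0.5,-0.5,3.5,1],[0,0,0,0.5,-0.5,3.5,-1],[0,0,0,0.5,-0.5,3.5,-1],[0,0,0,0.5,-0.5,3.5,-1],[0,0,0,0.5,-0.5,3.5,-1],[0,0,0,0.5,-0.5,3.5,-1],[0,0,0,0.5,-0.5,3.5,-1],[0,0,0,0.5,-0.5,3.5,-1],[0,0,0,0.5,-0.5,3.5,-1],[0,0,0,0.5,-0.5,0,-1],[0,0,0,0.5,-0.5,-6,-1],[0,0,0,0.5,-0.5,-16,-1],[0,0,0,0.5,-0.5,-35,-1],[0,0,0,0.5,-0.5,-70,-1],[0,0,0,0.5,-0.5,-105,-1],[0,0,0,0.5,-0.5,-140,-1],[0,0,0,0.5,-0.5,-175,-1],[0,0,0,0.5,-0.5,-203,-1],[0,0,0,0.5,-0.5,-203,-1],[0,0,0,0.5,-0.5,-203,-1]], force=25)

```text
time: 19.98
ee_pos: [0.4032, -0.2611, 0.2336]
eef_rot: [0.825, 0.565, 0.002, 0.0]
ft_force: [-0.7, 0.1, -2.7]
width: 0.0528
grip_force: 25.0
```

```bash
python3 -c "
from h import *
look(); look(); stand('10')"
```

```text
held top z 0.2444 outer fit (array([ 0.4039, -0.2625]), np.float64(0.0017), 22) rel TCP [ 0.0011 -0.0015] bore fit (array([ 0.4043, -0.2617]), np.float64(0.0006), 87)
held top z 0.2435 outer fit (array([ 0.403 , -0.2619]), np.float64(0.002), 31) rel TCP [ 0.0009 -0.001 ] bore fit (array([ 0.4034, -0.2611]), np.float64(0.0006), 99)
side stem top 0.152 [ 0.5471 -0.327   0.1513] stem axis (array([ 0.5474, -0.3258]), np.float64(0.0012), 68) 105
side top face z 0.1315 (array([ 0.5467, -0.3267]), np.float64(0.0008), 27)
side post top face z 0.0245 (array([ 0.4035, -0.26  ]), np.float64(0.0014), 21)
wrist stem top 0.1519 [ 0.5474 -0.3269  0.1511] stem axis (array([ 0.5478, -0.3275]), np.float64(0.0014), 265) 418
wrist top face z 0.1315 (array([ 0.5477, -0.3279]), np.float64(0.0013), 27)
wrist post top face z 0.0235 (array([ 0.403 , -0.2618]), np.float64(0.0008), 33)
t 20.1833 p [ 0.4015 -0.2609  0.2313] closing line deg -21.2 tilt [-0.003 -0.    -1.   ] j [-0.8  -0.15  1.22  1.86  0.14  1.34  0.01] F [-0.55  0.36 -2.45] w 0.0527 g 24.998378693126142
(0.4015, -0.261, 0.215) -> [-0.1  0.1 16.3]
turn [-0.0024  0.0011  0.0003]
```

Call:
apply_moves(steps=[[0,0,0,-2,35,0,-1],[0,0,0,-4,70,0,-1],[0,0,0,-6,105,0,-1],[0,0,0,-8,130,0,-1],[0,0,0,-9,150,5,-1],[0,0,0,-9,158,20,-1],[0,0,0,-9,158,35,-1],[0,0,0,-9,158,50,-1],[0,0,0,-9,158,60,-1],[0,0,0,-9,158,67,-1],[0,0,0,-9,158,71,-1],[0,0,0,-9,158,75,-1],[0,0,0,-9,158,78,-1],[0,0,0,-9,158,81,-1],[0,0,0,-9,158,84,-1],[0,0,0,-9,158,86,-1],[0,0,0,-9,158,86,-1],[0,0,0,-9,158,86,-1]])

```text
time: 21.68
ee_pos: [0.5466, -0.3263, 0.1466]
eef_rot: [0.825, 0.565, 0.0, -0.0]
ft_force: [-0.3, -0.4, -2.6]
width: 0.0525
grip_force: 25.0
```

```bash
python3 - <<'E'
from h import *
W=look("w11.png"); 
m=(np.hypot(W[:,0]-.5475,W[:,1]+.327)<.007)&(W[:,2]>.13); print("in bore z (wrist)",np.percentile(W[m,2],[50,80,95,99]),m.sum())
c=r.camera("side");W=cloud(c).reshape(-1,3); W=W[~np.isnan(W[:,0])]
m=(np.hypot(W[:,0]-.5475,W[:,1]+.327)<.006)&(W[:,2]>.12)&(W[:,2]<.19); print("side in bore",np.percentile(W[m,2],[50,80,95,99]))
to()
E
```

```text
held top z 0.1582 outer fit (array([ 0.5475, -0.3274]), np.float64(0.0017), 31) rel TCP [ 0.0009 -0.0011] bore fit (array([ 0.5479, -0.3265]), np.float64(0.0006), 83)
in bore z (wrist) [0.15101168 0.15148779 0.15194746 0.15595572] 139
side in bore [0.15179661 0.15226896 0.15282664 0.15290482]
t 21.7833 p [ 0.5466 -0.3264  0.1467] closing line deg -21.1 tilt [ 0. -0. -1.] j [-0.26  0.6   1.03  1.57 -0.53  1.28  0.48] F [ 0.36  0.01 -2.4 ] w 0.0525 g 24.99858217779547
```

Call:
apply_moves(steps=[[0,0,0,0,0,4,-1],[0,0,0,0,0,8,-1],[0,0,0,0,0,11,-1],[0,0,0,0,0,13,-1],[0,0,0,0,0,15,-1],[0,0,0,0,0,17,-1],[0,0,0,0,0,17,-1],[0,0,0,0,0,17,-1]])

```text
time: 22.45
ee_pos: [0.5466, -0.3263, 0.1295]
eef_rot: [0.825, 0.565, 0.0, -0.0]
ft_force: [-0.4, 0.6, -0.7]
width: 0.0527
grip_force: 25.0
```

```bash
python3 - <<'E'
from h import *
W=look(); m=(np.hypot(W[:,0]-.5475,W[:,1]+.327)<.006)&(W[:,2]>.144); print("stem z (wrist)",np.percentile(W[m,2],[50,80,95,99]) if m.any() else 0,m.sum()); to()
E
```

```text
held top z 0.1411 outer fit (array([ 0.5468, -0.3274]), np.float64(0.0018), 27) rel TCP [ 0.0002 -0.0011] bore fit (array([ 0.547, -0.327]), np.float64(0.0013), 104)
stem z (wrist) [0.14504167 0.14598508 0.14712002 0.1474076 ] 28
t 22.5 p [ 0.5466 -0.3264  0.1296] closing line deg -21.1 tilt [ 0.  0. -1.] j [-0.25  0.62  1.02  1.58 -0.55  1.25  0.49] F [-0.69  0.34 -1.21] w 0.0528 g 24.99904395081103
```

Call:
apply_moves(steps=[[0,0,0,0,0,0,0.5],[0,0,0,0,0,0,1],[0,0,0,0,0,0,1],[0,0,0,0,0,0,1],[0,0,0,0,0,0,1],[0,0,0,0,0,0,1],[0,0,0,0,0,-20,1],[0,0,0,0,0,-50,1],[0,0,0,0,0,-80,1],[0,0,0,0,0,-105,1],[0,0,0,0,0,-105,1],[0,0,0,0,0,-105,1],[0,0,0,0,0,-105,1],[0,0,0,0,0,-105,1]])

```text
time: 23.67
ee_pos: [0.5462, -0.3258, 0.2332]
eef_rot: [0.825, 0.565, -0.0, -0.001]
ft_force: [-0.3, 0.2, -0.0]
width: 0.0871
grip_force: 0.0
```

```bash
python3 - <<'E'
from h import *
stand('12')
c=r.camera("wrist"); W=cloud(c); yv=np.array([.361,.933]);xv=np.array([.933,-.361]); d=W[...,:2]-np.array([.5551,-.3245]); X=d@xv; Y=d@yv; Z=W[...,2]
for nm,a,b,y0,y1 in (("pointer/flag",-.001,.004,.045,.058),("flag",-.005,.0045,.058,.0625),("collar",.004,.009,.0625,.066)):
    m=(X>a)&(X<b)&(Y>y0)&(Y<y1)&(Z>.075)&(Z<.12); print(nm,m.sum(),np.c_[X,Y,Z][m.ravel()] [:0] if 0 else (np.round(1e3*np.c_[X[m],Y[m],Z[m]]).astype(int).tolist()[:45]))
a=cv2.resize(c["pixels"][70:150,220:320,::-1],(400,320),interpolation=cv2.INTER_CUBIC); b=cv2.resize(cv2.imread("pics/c12.png"),(320,320)); cv2.imwrite("pics/p12.png",np.hstack([a,b]))
E
```

```text
side stem top 0.1451 [ 0.5467 -0.3271  0.144 ] stem axis (array([ 0.5475, -0.3258]), np.float64(0.0016), 32) 66
side top face z 0.1385 (array([ 0.5469, -0.3271]), np.float64(0.0009), 22)
side post top face z 0.0245 (array([ 0.4031, -0.26  ]), np.float64(0.0013), 22)
wrist stem top 0.1445 [ 0.5478 -0.3276  0.1435] stem axis (array([ 0.5469, -0.3265]), np.float64(0.0019), 142) 275
wrist top face z 0.1375 (array([ 0.5476, -0.3278]), np.float64(0.0007), 40)
wrist post top face z 0.0235 (array([ 0.4029, -0.2617]), np.float64(0.0007), 30)
t 23.7667 p [ 0.5463 -0.3259  0.2334] closing line deg -21.1 tilt [-0.001  0.001 -1.   ] j [-0.28  0.54  1.08  1.45 -0.48  1.43  0.44] F [-0.1  -0.27 -0.3 ] w 0.0868 g 0.0
(0.4015, -0.261, 0.215) -> [   8.4 -158.4   18.7]
turn [-0.0017 -0.0002  0.0011]
pointer/flag 47 [[-1, 58, 86], [0, 58, 85], [2, 58, 86], [-1, 57, 87], [0, 57, 86], [2, 57, 86], [-1, 56, 86], [0, 56, 86], [2, 56, 86], [-1, 55, 88], [0, 55, 87], [2, 55, 87], [-1, 54, 87], [1, 54, 86], [2, 54, 87], [-1, 53, 88], [0, 53, 88], [2, 53, 88], [3, 53, 88], [-1, 52, 87], [0, 52, 87], [2, 52, 87], [3, 52, 88], [-1, 51, 87], [0, 51, 88], [2, 51, 87], [3, 51, 88], [-1, 50, 87], [0, 50, 88], [2, 50, 88], [3, 50, 87], [-1, 49, 87], [1, 49, 87], [2, 49, 89], [3, 49, 89], [-1, 48, 87], [1, 48, 88], [2, 48, 87], [3, 48, 89], [-1, 47, 88], [1, 47, 87], [2, 47, 88], [3, 47, 89], [-1, 46, 87], [1, 46, 87]]
flag 12 [[-1, 62, 90], [0, 62, 91], [1, 62, 86], [-1, 61, 89], [0, 61, 89], [1, 61, 87], [-1, 60, 90], [0, 60, 90], [2, 60, 86], [-1, 59, 89], [0, 59, 90], [1, 59, 87]]
collar 11 [[8, 65, 93], [4, 64, 94], [5, 64, 94], [6, 64, 93], [7, 64, 94], [8, 64, 95], [4, 63, 93], [5, 63, 92], [6, 63, 92], [7, 63, 93], [9, 63, 92]]
```

View pics/p12.png

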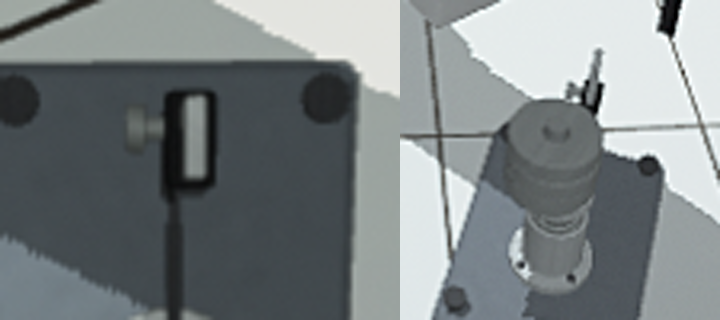

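The three rings are level on the stem, the pointer (z ≈ 0.086) is about 3.5 mm below the flag (0.090), and one ring is still on the post.

```bash
python3 -c "
from bench import r
print(r.close_job())"
```

```text
the job is handed in; nothing more can be done
None
```

I threaded three rings onto the stem and seated them flat, which brought the pointer about 3.5 mm below the set mark; the fourth ring stays on its post, and the job was handed in at about 24 s (no verdict returned).

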